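# Fit the green label roll into the label dispenser

## Robot

A 6-joint arm with a two-finger parallel gripper is mounted at the origin on the work surface. World frame = base frame: x ahead of the robot, y to its left, z up, the work surface at z = 0. Lengths are in m, angles in degrees, forces in N, time in s.
With the tool pointing down it reaches from about 0.35 to 1 m from the base axis. Payload 7.1 kg.
Tool frame: the origin (TCP) lies midway between the tips of the shut fingers; the grasp point (between the pads) lies 19 mm behind it; z points along the fingers, y is the direction in which the jaws open and shut (so a half turn about z gives the same grasp; the last joint's range is limited). The gripper opens to 85 mm and grips with 20 to 120 N. Pads are 22 mm wide; open, the fingers measure 114 mm over their backs; the gripper's body (76 mm by 85 mm) begins 54 mm behind the grasp point. The pads swing forward as they close: fully open they stand 13 mm farther back than shut.
Start: joints at [-74.083, 24.242, 93.386, -0, 62.372, -1.089], TCP at [0.183, -0.598, 0.231] pointing down, gripper open.
Joint ranges: [-172.04, 172.04], [-51.8, 120.97], [4.93, 147.93], [-75.15, 255.16], [6.16, 154.13], [-145.62, 145.62]. Speed limits (degrees/s): [136.94, 136.94, 172.46, 180, 180, 180].

## Interface

Orientations are given as [roll, pitch, yaw] about the fixed x, y, z axes, in that order (R = Rz(yaw) Ry(pitch) Rx(roll)).
In Python, from station import robot, imaging gives the robot as it stands.
- The arm moves only by the tool arm_command, never from a script. Its argument "deltas" is a list that holds one entry, the list of rows, each a list of 7 numbers: the shift along the tool's x, y, z in mm, then the turn, a rotation vector about the tool's x, y, z in degrees, then the opening, from -1 (shut) to 1 (fully open). A call has 1 to 5 rows; each row shifts and turns the commanded pose from where the row before left it, along the tool's axes as they then stand; what a row does not reach is not made up. A row lasts 1/12 s, in which the tool goes at most 41.7 mm and 7.16 degrees, less where a joint would pass 70% of its speed; a pose out of reach is approached as far as the arm can. A call with a gripper value outside its range is refused whole. The fingers move at their own pace and stop on an object; "squeeze" is the grip in N (left out, the last holds). Time passes only in rows, so rows that do not move let the fingers close. It gives the time, the measured TCP pose, the force and the opening at its end, in the units of the state.
- robot.state(): the state, without advancing time (a new reading comes with each control period).
- imaging.read_camera(name): name is "scene" or "top"; returns (picture, depth): 384x512x3 uint8, red, green, blue; 384x512 float32, m along the optical axis (not along the pixel's ray), 0 where there is no reading.
- imaging.calibration(name): a dict with "fov_y" (degrees; the focal length in pixels is half the picture's height over the tangent of half this angle, whatever the lens; pixels are square), "cx", "cy" (the principal point, pixels), "dist_coeffs" ([k1, k2, p1, p2, k3] as OpenCV has them; the pictures are not rectified), "R" (3x3) and "t" (3): a world point X has camera coordinates R X + t. Camera axes: x right, y down, z forward; pixel columns grow to the right and rows downward; lengths in m; the calibration is good to about 2 mm. A picture is of the moment at which its call begins. calibration takes no time and is no camera call.
- robot.sign_off(): hands the job in, once; it reports no verdict.
The state is a dict: "t": time; "joint_positions": joint angles; "dq": joint speeds; "joint_torque": joint torques, N m; "eef_pos": TCP position; "tcp_rot": TCP orientation; "force": force on the tool from outside, world axes, zero at the start; "ft_torque": the same for the moment, N m; "opening": opening from 0.0 (shut) to 1.0 (fully open).
Only numpy, scipy, OpenCV 4.12 (cv2) and the standard library are available. Lean on these libraries where they do the work, as an engineer would, in place of code of your own. Each camera call takes 0.05 s, during which the arm holds its last target. There are 200 camera calls.

## Task

Fit the green food-label roll into the empty white dispenser: squeeze its two flange plates together so that it becomes short enough to go down between the dispenser's two cheeks, then let it spring out so that both end pins sit in the pockets of the cheeks. Leave the orange roll where it lies.

Things in the scene. Friction and masses are not known exactly. Their poses are not given: they have to be found in the camera images.
- green_roll: Label roll on a sprung spindle on the table, 144 mm long, 150 g: two upright green plates 44 wide, 5 thick, 70 mm tall, outer faces 70 mm apart, roll (44 mm dia.) and spring between; from each a white 12 mm pin sticks out 37 mm. Grip the plates' outer faces above the pins. Origin on the axis, midway between the unsqueezed plates, 25 mm over the table, plate tops 45 mm over it; y along the spindle.
- green_slide (a joint): How far the green spindle is squeezed, in m: 0 free (144 mm over the pins, 70 mm over the plates); 0.034 at the stop (110 and 36 mm); about 0.004 when seated in the pockets (140 and 66 mm). The +y plate and pin move towards the -y ones, which carry the roll. Takes 3 N to start, 11 N at the stop; springs back when let go.
- dispenser: White, fixed. Base 110 (x) x 180 (y) x 8 mm; two cheeks 66 mm wide (x), 100 mm high, inner faces 124 mm apart, at y = +-62 mm. In the middle of each inner face's width a dark pocket 38 mm wide, 32 high, 8 deep, its middle 75 mm above the table. Tear bar 24 mm high on the -x edge. Origin on the table under the base's centre, z up. The spindle goes in along y, either end either way.
- orange_roll: A second, equal label roll with orange plates and orange label stripe, to be left alone. Same size, origin and axes as the green roll.
Things that resemble listed ones, but are neither listed nor needed, are in the scene too. Leave any pink look-alike of the dispenser alone.

How it is judged:
By the outcome, as a careful person would: the job done as asked, in the order asked, and still so for the second after the job is handed in, with the robot touching nothing.
It also fails if it takes over 38 s, if anything falls off the work surface, if the arm or the gripper's body presses on something with over 40 N, if the wrist force passes 120 N, or if a joint passes its speed limit or range.

## Working session

There is one attempt and no reset: what is moved stays moved. The work goes in short steps, Python scripts to look and compute and a tool call to move; the robot and the scene stay as the last step left them, time stands still between calls to the robot, and variables do not carry over. Pictures are saved under pics/ and viewed, about 8 in all and at most 12, crops included, and the job is handed in when it is done.

Besides the shell and the picture viewer there is one more tool, called as name([rows], argument=value, ...), one row to a line, values as JSON. arm_command: Moves the arm, as the interface text tells. Its arguments: {"type":"object","properties":{"deltas":{"type":"array"},"squeeze":{"type":"number"}},"required":["deltas"]}

```bash
mkdir -p pics
cat > h.py <<'E'
import numpy as np, cv2
from station import robot, imaging
def K(c):
    f=192/np.tan(np.radians(c["fov_y"])/2)
    return np.array([[f,0,c["cx"]],[0,f,c["cy"]],[0,0,1.]])
def grab(name):
    im,d=imaging.read_camera(name); return im,d,imaging.calibration(name)
def cloud(d,c):
    v,u=np.mgrid[:384,:512]
    p=cv2.undistortPoints(np.stack([u,v],-1).reshape(-1,1,2).astype(float),K(c),np.array(c["dist_coeffs"])).reshape(384,512,2)
    X=np.dstack([p*d[...,None],d])
    W=(X-np.array(c["t"]))@np.array(c["R"]); W[d==0]=np.nan
    return W
def save(n,im,s=1.5): cv2.imwrite("pics/"+n,cv2.resize(im[...,::-1],None,fx=s,fy=s,interpolation=cv2.INTER_CUBIC))
E
python3 - <<'E'
from h import *
for n in ("scene","top"):
    im,d,c=grab(n); save(n+"0.png",im); W=cloud(d,c); np.savez(n+"0.npz",im=im,d=d,W=W)
    print(n,c["fov_y"],np.round(-np.array(c["R"]).T@c["t"],3),c["dist_coeffs"])
    h=cv2.cvtColor(im,cv2.COLOR_RGB2HSV)
    for col,lo,hi in(("green",40,85),("orange",8,20),("pink",140,178)):
        m=(h[...,0]>=lo)&(h[...,0]<=hi)&(h[...,1]>100)&(h[...,2]>60)
        k,l,st,ce=cv2.connectedComponentsWithStats(m.astype(np.uint8))
        for i in range(1,k):
            if st[i,4]>40:
                P=W[l==i];print(col,st[i],np.round(np.nanmedian(P,0),3),np.round(np.nanpercentile(P,[2,98],axis=0),3).tolist())
print(robot.state())
E
```

```text
scene 55.676631124772314 [ 0.911 -0.372  0.589] [-0.04358912  0.          0.          0.          0.        ]
green [163 275  22  32 211] [ 0.563 -0.255  0.051] [[0.541, -0.259, 0.017], [0.58, -0.251, 0.07]]
green [132 301  23  32 161] [ 0.575 -0.319  0.057] [[0.552, -0.323, 0.023], [0.591, -0.314, 0.071]]
green [147 305  14  16  56] [ 0.574 -0.302  0.044] [[0.557, -0.305, 0.035], [0.585, -0.298, 0.048]]
orange [433   0  59  19 660] [0.234 1.508 0.104] [[0.087, 1.498, 0.077], [0.319, 1.518, 0.146]]
orange [354   2  72  21 393] [-0.147  1.597 -0.027] [[-0.366, 1.448, -0.042], [-0.034, 1.709, 0.053]]
orange [ 348   13  141   65 3407] [-0.041  1.51  -0.137] [[-0.368, 1.498, -0.245], [0.329, 1.746, -0.067]]
orange [474  38  21   7  41] [ 0.285  1.754 -0.097] [[0.233, 1.72, -0.101], [0.331, 1.78, -0.093]]
orange [ 325   65   97   45 1952] [0.317 0.685 0.015] [[0.189, 0.586, 0.007], [0.417, 0.794, 0.017]]
orange [301  88  38  16 129] [0.236 0.499 0.016] [[0.168, 0.483, 0.008], [0.298, 0.513, 0.02]]
orange [342 138  36  36 543] [0.541 0.277 0.044] [[0.513, 0.26, 0.013], [0.562, 0.333, 0.07]
[... 1454 characters left out ...]
15, -0.087, 0.007], [0.377, -0.084, 0.08]]
{'t': 0.1, 'joint_positions': array([-7.40831894e+01,  2.42792553e+01,  9.34292157e+01, -1.63578163e-03,
        6.23735825e+01, -1.08898796e+00]), 'dq': array([-0.03013377, -0.04116271, -0.13754365, -0.03934696, -0.02394527,
        0.00668987]), 'joint_torque': array([-2.52423224e-04, -5.58427835e+01, -2.82445639e+01, -6.60484557e-05,
        3.06543661e-03,  1.97574258e-05]), 'eef_pos': array([ 0.18266329, -0.59716648,  0.2306173 ]), 'tcp_rot': array([-1.79917934e+02, -1.11513047e-04,  1.70065580e+01]), 'force': array([0.6232451 , 0.25676604, 0.56267713]), 'ft_torque': array([ 0.07409994, -0.00185425, -0.0208935 ]), 'opening': 0.9988352019155002}
```

View pics/scene0.png

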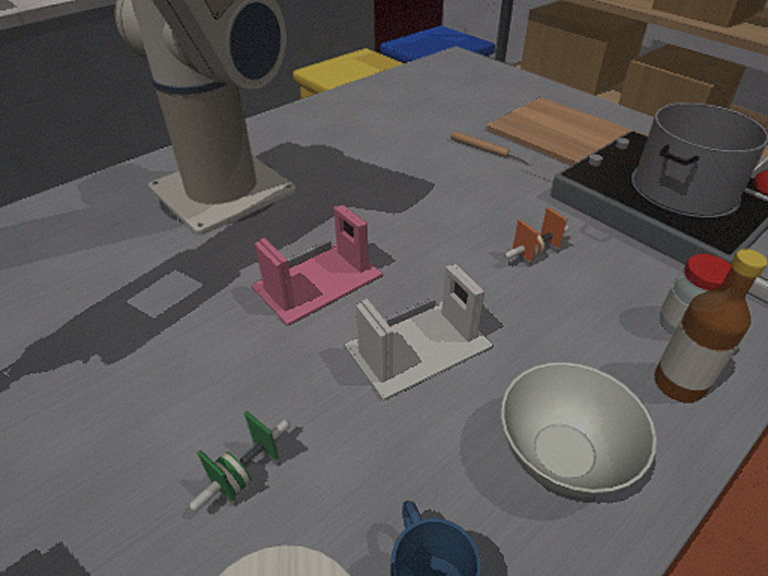

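View pics/top0.png

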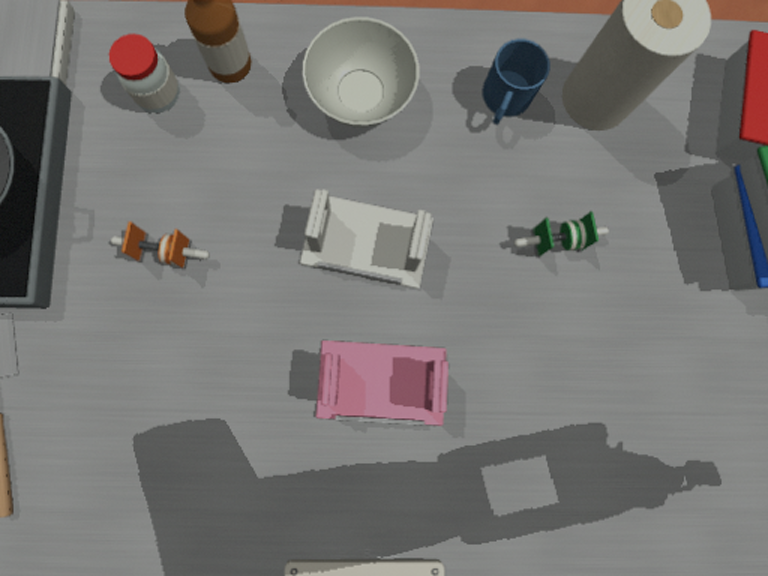

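The scene view shows the green roll at px (240,465), the white dispenser at (420,330) and the orange roll at (540,235). In the top view they are at (565,235), (368,240) and (158,245). The tear bar is on the robot side. I'll fit box and cylinder models to the depth clouds.

```bash
cat > fit.py <<'E'
from h import *
from scipy.optimize import least_squares
def box(P,c,s):
    q=np.abs(P-c)-np.array(s)/2
    return np.linalg.norm(np.maximum(q,0),axis=1)+np.minimum(q.max(1),0)
def cyl(P,r,y0,y1):
    q=np.c_[np.hypot(P[:,0],P[:,2])-r,np.abs(P[:,1]-(y0+y1)/2)-(y1-y0)/2]
    return np.linalg.norm(np.maximum(q,0),axis=1)+np.minimum(q.max(1),0)
def roll(P,s=0):
    e=.035
    return np.min([box(P,[0,-e+.0025,.01],[.044,.005,.07]),box(P,[0,e-.0025-s,.01],[.044,.005,.07]),
      cyl(P,.006,-.072,-e),cyl(P,.006,e-s,.072-s)],0)
def disp(P,th=.014):
    return np.min([box(P,[0,0,.004],[.11,.18,.008]),box(P,[0,.062+th/2,.05],[.066,th,.1]),box(P,[0,-.062-th/2,.05],[.066,th,.1]),
      box(P,[-.053,0,.012],[.004,.12,.024])],0)
def fit(P,sdf,x0,z0,free_z=False):
    def f(p):
        c,s=np.cos(p[2]),np.sin(p[2]); R=np.array([[c,-s,0],[s,c,0],[0,0,1]])
        return sdf((P-[p[0],p[1],z0+(p[3] if len(p)>3 else 0)])@R)
    x0=list(x0)+([0] if free_z else [])
    r=least_squares(f,x0,loss="soft_l1",f_scale=.002,x_scale=[.01,.01,.1]+([.01] if free_z else []))
    return np.r_[r.x[:2]*1000,np.degrees(r.x[2]),r.x[3:]*1000],np.median(np.abs(f(r.x)))*1000
def crop(W,c,r,z0,z1): 
    P=W.reshape(-1,3); m=(np.hypot(P[:,0]-c[0],P[:,1]-c[1])<r)&(P[:,2]>z0)&(P[:,2]<z1); return P[m]
E
python3 - <<'E'
from fit import *
Ws={n:np.load(n+"0.npz")["W"] for n in("scene","top")}
Ws["both"]=np.concatenate([w.reshape(-1,3) for w in Ws.values()])
for n,W in Ws.items():
    P=crop(W,(.569,-.287),.095,.012,.08); print(n,"green",len(P),*[np.round(x,1) for x in fit(P,roll,(.569,-.287,.17),.025)],*[np.round(x,1) for x in fit(P,roll,(.569,-.287,.17),.025,True)])
    P=crop(W,(.54,.02),.12,.014,.11); print(n,"disp",len(P))
    for y in(-.2,.0): print(*[np.round(x,1) for x in fit(P,disp,(.54,.02,y),0)],*[np.round(x,1) for x in fit(P,disp,(.54,.02,y),0,True)])
E
```

```text
scene green 1284 [ 562.9 -283.9    9.8] 1.8 [ 5.630e+02 -2.839e+02  9.800e+00 -4.000e-01] 1.7
scene disp 2043
[557.1  -1.4 -11.3] 1.6 [557.9 -12.5  -8.3  16.1] 3.4
[557.1  -1.4 -11.3] 1.6 [556.7  -1.4 -11.1  15.5] 1.9
top green 849 [ 563.5 -278.7    9. ] 2.2 [ 563.6 -278.7    9.     1.8] 2.1
top disp 1103
[ 5.583e+02  2.000e-01 -1.110e+01] 0.9 [ 5.583e+02  2.000e-01 -1.110e+01  1.500e+01] 1.1
[ 5.583e+02  2.000e-01 -1.110e+01] 0.9 [ 5.583e+02  2.000e-01 -1.110e+01  1.500e+01] 1.1
both green 2133 [ 562.9 -280.7    9.1] 3.4 [ 5.628e+02 -2.808e+02  9.100e+00  5.000e-01] 3.4
both disp 3146
[557.6  -0.8 -11.3] 1.2 [557.2  -0.8 -11.2  15.4] 1.6
[557.6  -0.8 -11.3] 1.2 [557.2  -0.8 -11.2  15.4] 1.6
```

arm_command([
  [[0, 0, 0, 0, 0, 3.9, 1], [0, 0, 0, 0, 0, 3.8, 1], [30, -17.5, 2, 0, 0, 0, 1], [34, -20, 2, 0, 0, 0, 1], [34, -20, 5, 0, 0, 0, 1]],
], squeeze=25)

```text
t: 0.52
eef_pos: [0.2706, -0.5246, 0.2223]
tcp_rot: [180.0, -0.0, 9.2]
force: [1.0, -0.3, -0.6]
opening: 1.001
```

arm_command([
  [[34, -20, 5, 0, 0, 0, 1], [34, -20, 5, 0, 0, 0, 1], [34, -20, 5, 0, 0, 0, 1], [34, -20, 5, 0, 0, 0, 1], [34, -20, 5, 0, 0, 0, 1]],
])

```text
t: 0.93
eef_pos: [0.4228, -0.3973, 0.1969]
tcp_rot: [-180.0, 0.0, 9.3]
force: [0.5, -0.4, 0.2]
opening: 1.001
```

arm_command([
  [[34, -20, 6, 0, 0, 0, 1], [34, -20, 6, 0, 0, 0, 1], [34, -20, 6, 0, 0, 0, 1], [34, -20, 6, 0, 0, 0, 1], [0, 0, 0, 0, 0, 0, 1]],
])

```text
t: 1.35
eef_pos: [0.5471, -0.2933, 0.172]
tcp_rot: [-179.9, -0.0, 9.6]
force: [-0.9, -0.2, -0.4]
opening: 0.998
```

arm_command([
  [[9, -4.5, 20, 0, 0, 0, 1], [9, -4.5, 20, 0, 0, 0, 1], [0, 0, 10, 0, 0, 0, 1], [0, 0, 0, 0, 0, 0, 1]],
])

```text
t: 1.68
eef_pos: [0.5576, -0.2851, 0.1205]
tcp_rot: [-179.8, 0.2, 9.4]
force: [-0.2, 1.5, 0.1]
opening: 0.996
```

Run:
```python
from fit import *
for n in("scene","top"):
    im,d,c=grab(n); W=cloud(d,c)
    if n=="scene": save("s1.png",im[200:384,60:300],3.2)
    h=cv2.cvtColor(im,cv2.COLOR_RGB2HSV)
    P=crop(W,(.565,-.282),.095,.012,.078); print(n,"green",len(P),*[np.round(x,1) for x in fit(P,roll,(.569,-.287,.17),.025)])
    w=W.reshape(-1,3); m=(np.hypot(w[:,0]-.563,w[:,1]+.281)<.09)&(w[:,2]>.125)&(w[:,2]<.165); 
    print("fingers",m.sum(),np.round(np.percentile(w[m],[5,50,95],axis=0),3).tolist())
    w=crop(W,(.557,0),.11,.05,.13)
    if len(w): print("cheek z",np.round(np.percentile(w[:,2],[50,80,90,95,99]),3))
s=robot.state();print(s["t"],s["eef_pos"],s["tcp_rot"])
```

```text
scene green 1283 [ 562.9 -283.9    9.8] 1.7
fingers 312 [[0.543, -0.341, 0.137], [0.56, -0.247, 0.152], [0.575, -0.233, 0.164]]
cheek z [0.086 0.099 0.1   0.101 0.101]
top green 378 [ 564.  -279.7    9.7] 0.9
fingers 30 [[0.539, -0.246, 0.141], [0.542, -0.24, 0.153], [0.543, -0.234, 0.164]]
cheek z [0.1   0.102 0.102 0.103 0.104]
1.7833 [ 0.55869433 -0.28650255  0.12312791] [-1.79965723e+02  6.24586113e-02  9.28909594e+00]
```

View pics/s1.png

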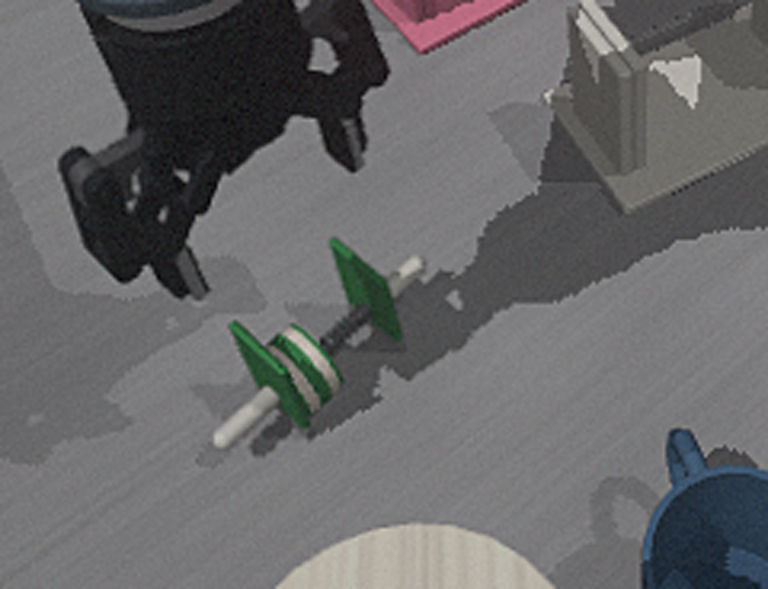

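The scene crop shows the roll (px 310,360) under the open jaws (fingertips at 190,295 and 355,165). Both plates are centred to within about 4 mm. I'll correct that and go down.

arm_command([
  [[5.5, -2.8, 10, 0, 0, 0, 1], [0, 0, 18, 0, 0, 0, 1], [0, 0, 14, 0, 0, 0, 1], [0, 0, 0, 0, 0, 0, 1], [0, 0, 0, 0, 0, 0, 1]],
])

```text
t: 2.2
eef_pos: [0.5637, -0.2824, 0.0806]
tcp_rot: [-179.9, 0.1, 9.3]
force: [0.5, -0.3, 0.9]
opening: 1.002
```

Run:
```python
from fit import *
im,d,c=grab("scene"); W=cloud(d,c); save("s2.png",im[230:360,80:240],4)
w=W.reshape(-1,3); m=(np.hypot(w[:,0]-.563,w[:,1]+.281)<.09)&(w[:,2]>.075)&(w[:,2]<.125)
yaw=np.radians(9.5); s=(w[m]-[.563,-.282,0])@np.array([-np.sin(yaw),np.cos(yaw),0])
print(m.sum(),np.round(np.percentile(s,[2,10,25,50,75,90,98])*1000,1))
for i in range(3): s=robot.state();print(s["t"],s["eef_pos"],s["tcp_rot"])
```

```text
265 [-58.5 -56.6 -51.7  39.6  40.5  46.2  52.5]
2.25 [ 0.5643404  -0.28272726  0.08143664] [-1.79993597e+02  7.25933605e-03  9.28392580e+00]
2.25 [ 0.5643404  -0.28272726  0.08143664] [-1.79993597e+02  7.25933605e-03  9.28392580e+00]
2.25 [ 0.5643404  -0.28272726  0.08143664] [-1.79993597e+02  7.25933605e-03  9.28392580e+00]
```

View pics/s2.png

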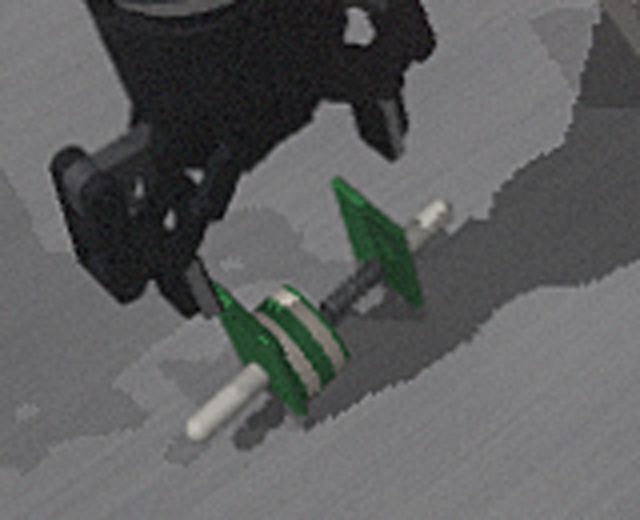

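The view shows the -y finger (205,300) just outside the -y plate and the +y finger (395,155) outside the +y plate. In this camera's own frame the jaws are centred to about 1 mm. Next I descend and close.

arm_command([
  [[0, 0, 14, 0, 0, 0, 1], [0, 0, 15, 0, 0, 0, 1], [0, 0, 14, 0, 0, 0, 1], [0, 0, 0, 0, 0, 0, 1], [0, 0, 0, 0, 0, 0, 1]],
])

```text
t: 2.67
eef_pos: [0.5638, -0.2822, 0.0373]
tcp_rot: [-179.9, 0.1, 9.3]
force: [-0.0, 0.7, 0.3]
opening: 1.0
```

arm_command([
  [[0, 0, 0, 0, 0, 0, 0.4], [0, 0, 0, 0, 0, 0, 0.2], [0, 0, 0, 0, 0, 0, 0], [0, 0, 0, 0, 0, 0, -0.2], [0, 0, 0, 0, 0, 0, -0.2]],
], squeeze=25)

```text
t: 3.08
eef_pos: [0.568, -0.2846, 0.0435]
tcp_rot: [179.7, -0.4, 9.3]
force: [-2.7, -0.1, 25.7]
opening: 0.416
```

arm_command([
  [[0, 0, 0, 0, 0, 0, -0.3], [0, 0, 0, 0, 0, 0, -0.4], [0, 0, 0, 0, 0, 0, -0.4], [0, 0, 0, 0, 0, 0, -0.4], [0, 0, 0, 0, 0, 0, -0.4]],
])

```text
t: 3.5
eef_pos: [0.568, -0.2846, 0.0434]
tcp_rot: [179.7, -0.4, 9.3]
force: [-2.4, 0.2, 25.0]
opening: 0.413
```

arm_command([
  [[0, 0, -4, 0, 0, 0, -0.5], [0, 0, -4, 0, 0, 0, -0.5], [0, 0, 0, 0, 0, 0, -0.5]],
])

```text
t: 3.75
eef_pos: [0.5648, -0.2827, 0.0474]
tcp_rot: [180.0, -0.1, 9.3]
force: [-0.2, -0.3, -1.1]
opening: 0.415
```

Run:
```python
from fit import *
im,d,c=grab("scene"); W=cloud(d,c); save("s3.png",im[230:360,80:240],4)
```

```text
(no output)
```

View pics/s3.png

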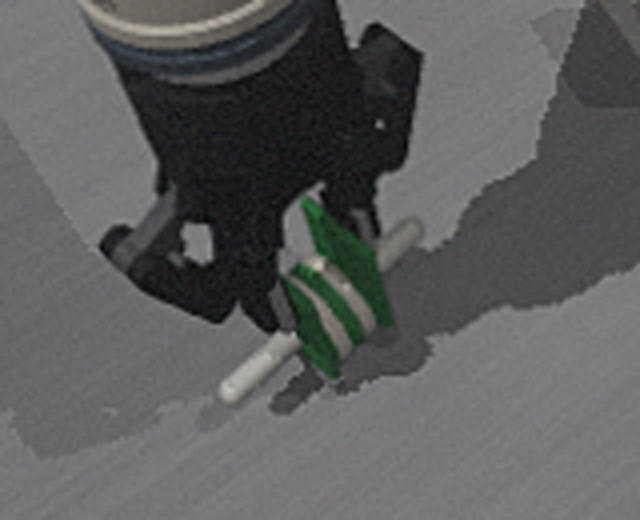

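The roll is gripped and fully squeezed, with plates at (310,270)-(350,330) and pins at (230,390) and (415,230), and the wrist force is back to about 0. Next: lift, turn, carry.

arm_command([
  [[0, 0, -15, 0, 0, 0, -0.5], [0, 0, -30, 0, 0, 0, -0.5], [0, 0, -35, 0, 0, 0, -0.5], [0, 0, -35, 0, 0, 0, -0.5], [0, 0, -25, 0, 0, 0, -0.5]],
], squeeze=30)

```text
t: 4.22
eef_pos: [0.5647, -0.2827, 0.1885]
tcp_rot: [180.0, -0.1, 9.3]
force: [0.6, -1.2, -1.8]
opening: 0.411
```

arm_command([
  [[0, 0, 0, 0, 0, 5, -0.5], [0, 0, 0, 0, 0, 5.5, -0.5], [0, 0, 0, 0, 0, 5, -0.5], [0, 0, 0, 0, 0, 5, -0.5], [-4, -15, 0, 0, 0, 0, -0.5]],
])

```text
t: 4.63
eef_pos: [0.5633, -0.2685, 0.1858]
tcp_rot: [180.0, -0.0, -11.5]
force: [0.1, 0.4, -1.6]
opening: 0.407
```

arm_command([
  [[-6, -28, 0, 0, 0, 0, -0.5], [-7, -32, 0, 0, 0, 0, -0.5], [-7, -32, 0, 0, 0, 0, -0.5], [-7, -32, 0, 0, 0, 0, -0.5], [-7, -32, 0, 0, 0, 0, -0.5]],
])

```text
t: 5.05
eef_pos: [0.5593, -0.1052, 0.1857]
tcp_rot: [-180.0, 0.1, -11.1]
force: [1.0, 0.3, -1.6]
opening: 0.411
```

arm_command([
  [[-7, -32, 0, 0, 0, 0, -0.5], [-7, -32, 0, 0, 0, 0, -0.5], [-6, -25, 0, 0, 0, 0, -0.5], [-3, -15, 0, 0, 0, 0, -0.5], [0, 0, 0, 0, 0, 0, -0.5]],
])

```text
t: 5.47
eef_pos: [0.5569, 0.0026, 0.1858]
tcp_rot: [-180.0, 0.1, -10.9]
force: [0.6, 0.0, -1.5]
opening: 0.411
```

Run:
```python
from fit import *
sq=lambda P: np.min([roll(P+[0,-.017,0],.034),cyl(P,.022,-.011,.014)],0)
for n in("scene","top"):
    im,d,c=grab(n); W=cloud(d,c)
    if n=="scene": save("s4.png",im[120:310,190:380],3)
    h=cv2.cvtColor(im,cv2.COLOR_RGB2HSV)
    p=W.reshape(-1,3); hh=h.reshape(-1,3)
    m=(np.hypot(p[:,0]-.557,p[:,1])<.09)&(p[:,2]>.13)&(p[:,2]<.23)&(hh[:,2]>70)
    g=m&(hh[:,0]>40)&(hh[:,0]<85)&(hh[:,1]>100); print(n,m.sum(),g.sum(),"green z",np.round(np.percentile(p[g,2],[2,50,98]),3) if g.sum()>5 else "")
    np.save(n+"4.npy",p[m])
    # white pins
    w=m&(hh[:,1]<60)&(p[:,2]<.20); q=p[w]; print("pin pts",len(q), np.round(np.percentile(q,[2,50,98],axis=0),3).tolist() if len(q) else "")
    D=crop(W,(.557,0),.12,.014,.105); print("disp",*[np.round(x,1) for x in fit(D,disp,(.557,0,-.2),0)])
s=robot.state();print(s["t"],s["eef_pos"],s["tcp_rot"],s["opening"])
```

```text
scene 566 109 green z [0.155 0.186 0.212]
pin pts 366 [[0.543, -0.052, 0.143], [0.562, -0.013, 0.171], [0.578, 0.048, 0.191]]
disp [557.1  -1.4 -11.2] 1.6
top 0 0 green z 
pin pts 0 
disp [557.    0.  -11.5] nan
5.5667 [ 5.57322992e-01 -4.68091995e-05  1.85919832e-01] [ 1.79982577e+02  5.39929459e-02 -1.10221012e+01] 0.4121542993440061
  return _methods._mean(a, axis=axis, dtype=dtype,
  ret = ret.dtype.type(ret / rcount)
```

View pics/s4.png

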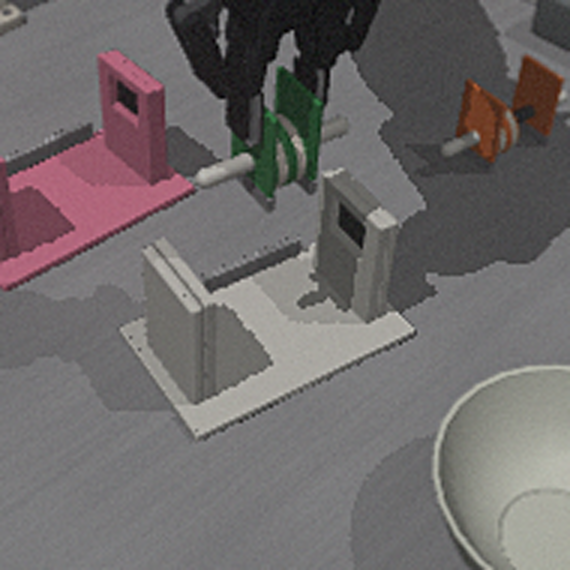

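The scene crop shows the squeezed, level roll held above and behind the white dispenser, with pins at (210,180) and (345,125). The dispenser cheeks are at (175,320) and (360,245). Now I fit the held roll in the same camera frame.

Run:
```python
from fit import *
sq=lambda P: np.min([roll(P+[0,-.017,0],.034),cyl(P,.022,-.010,.013)],0)
P=np.load("scene4.npy"); P=P[P[:,2]<.215]
# plate bodies squeezed: centre at mid of squeezed plates
for y in(-.19,):
    print(*[np.round(x,1) for x in fit(P,sq,(.557,0,y),.167,True)])
yaw=np.radians(-11.2); a=np.array([-np.sin(yaw),np.cos(yaw)]); s=(P[:,:2]-[.5571,-.0014])@a
print(np.round(np.percentile(s,[0,1,2,98,99,100])*1000,1))
```

```text
[ 5.54e+02  9.00e-01 -1.08e+01 -2.00e-01] 0.6
[-52.6 -51.7 -50.6  49.9  51.7  54.1]
```

arm_command([
  [[3, 1, 10, 0, 0, 0, -0.5], [0, 0, 20, 0, 0, 0, -0.5], [0, 0, 15, 0, 0, 0, -0.5], [0, 0, 10, 0, 0, 0, -0.5], [0, 0, 0, 0, 0, 0, -0.5]],
])

```text
t: 5.98
eef_pos: [0.559, -0.0034, 0.1286]
tcp_rot: [180.0, 0.3, -11.3]
force: [-1.2, -0.6, -2.4]
opening: 0.415
```

arm_command([
  [[0, 0, 10, 0, 0, 0, -0.5], [0, 0, 10, 0, 0, 0, -0.5], [0, 0, 10, 0, 0, 0, -0.5], [0, 0, 10, 0, 0, 0, -0.5], [0, 0, 0, 0, 0, 0, -0.5]],
])

```text
t: 6.4
eef_pos: [0.5593, -0.0024, 0.0892]
tcp_rot: [180.0, 0.2, -11.2]
force: [-0.2, 0.7, -1.5]
opening: 0.408
```

Run:
```python
from fit import *
im,d,c=grab("scene"); save("s5.png",im[150:290,220:360],4)
s=robot.state();print(s["t"],s["eef_pos"],s["tcp_rot"],s["opening"],s["force"])
```

```text
6.45 [ 0.55979975 -0.0024196   0.09008122] [ 1.79976890e+02  1.32658117e-01 -1.11887451e+01] 0.41009669208290944 [-0.06276199  0.49612392 -1.09848364]
```

View pics/s5.png

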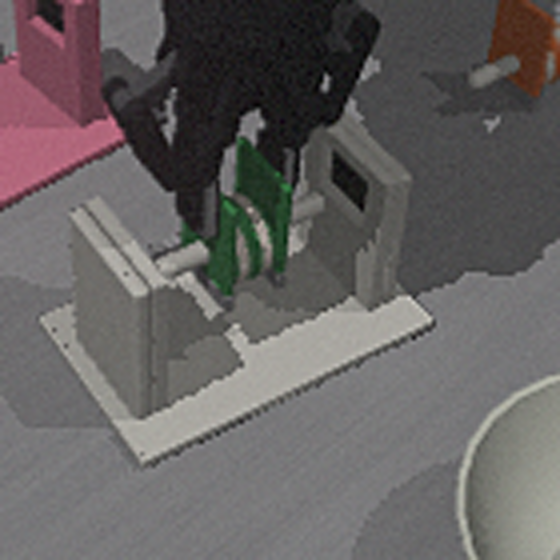

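The crop shows the roll between the cheeks: -y pin at (170,265) behind the -y cheek, +y pin end at (320,205), and the dark pocket at about (350,180). The pin may sit a little low, so I'll check it numerically.

Run:
```python
from fit import *
im,d,c=grab("scene"); W=cloud(d,c); h=cv2.cvtColor(im,cv2.COLOR_RGB2HSV)
yaw=np.radians(-11.2); R=np.array([[np.cos(yaw),-np.sin(yaw),0],[np.sin(yaw),np.cos(yaw),0],[0,0,1]])
L=(W-[.5571,-.0014,0])@R   # dispenser frame (scene)
v=h[...,2].astype(int); sub=np.zeros((384,512),bool); sub[150:290,220:360]=1
pk=sub&(v<60)&(L[...,1]>.058)&(L[...,1]<.085)&(L[...,2]>.04)&(abs(L[...,0])<.03)
print("pocket",pk.sum(),np.round(np.nanpercentile(L[pk],[2,50,98],axis=0)*1000,1).tolist(), np.argwhere(pk).min(0),np.argwhere(pk).max(0))
for nm,a,b in(("+pin",.024,.055),("-pin",-.056,-.024)):
    m=sub&(L[...,1]>a)&(L[...,1]<b)&(L[...,2]>.05)&(L[...,2]<.095)&(abs(L[...,0])<.03)&(h[...,1]<60)&(v>70)
    Q=L[m]; print(nm,len(Q),np.round(np.percentile(Q,[2,50,98],axis=0)*1000,1).tolist())
    if len(Q)>6:
        r=least_squares(lambda p:np.hypot(Q[:,0]-p[0],Q[:,2]-p[1])-.006,[0,.07],loss="soft_l1",f_scale=.001); print(np.round(r.x*1000,1),np.median(abs(r.fun)))
g=sub&(h[...,0]>40)&(h[...,0]<85)&(h[...,1]>100)&(L[...,2]>.02); print("green",np.round(np.percentile(L[g],[2,50,98],axis=0)*1000,1).tolist())
# projected pocket rect (crop px)
C=np.array([[sx*.019,.062,.075+sz*.016] for sx,sz in((-1,1),(1,1),(1,-1),(-1,-1))]+[[0,.062,.071],[0,.055,.071],[0,-.055,.071]])@R.T+[.5571,-.0014,0]
px,_=cv2.projectPoints(C,cv2.Rodrigues(np.array(c["R"]))[0],np.array(c["t"],float),K(c),np.array(c["dist_coeffs"]))
print(np.round((px.reshape(-1,2)-[220,150])*4).tolist())
```

```text
pocket 101 [[-19.5, 58.1, 58.4], [0.5, 71.0, 75.0], [18.3, 72.8, 192.1]] [150 298] [202 314]
+pin 51 [[-2.8, 30.4, 69.4], [4.5, 39.9, 75.2], [7.4, 50.4, 78.0]]
[ 0.6 70.9] 0.0005697554871993407
-pin 67 [[-1.9, -47.7, 69.3], [4.1, -36.6, 75.7], [7.4, -24.6, 78.6]]
[ 0.8 71.2] 0.0007117927794560233
green [[-16.1, -20.9, 60.0], [17.4, -1.3, 91.1], [23.5, 14.0, 116.5]]
[[318.0, 139.0], [363.0, 183.0], [357.0, 228.0], [314.0, 185.0], [337.0, 189.0], [326.0, 194.0], [141.0, 274.0]]
```

The pins are at z 71 mm and x +0.7 mm in the dispenser frame, so they face the pockets. I'll open gently, lowering slightly to offset the pads' swing back.

arm_command([
  [[0, 0, 0, 0, 0, 0, -0.1], [0, 0, 1, 0, 0, 0, 0.0], [0, 0, 1, 0, 0, 0, 0.1], [0, 0, 1, 0, 0, 0, 0.2], [0, 0, 1, 0, 0, 0, 0.3]],
], squeeze=20)

```text
t: 6.92
eef_pos: [0.5608, -0.0024, 0.0875]
tcp_rot: [-180.0, -0.0, -11.2]
force: [-0.2, 0.1, -1.8]
opening: 0.651
```

arm_command([
  [[0, 0, 1, 0, 0, 0, 0.4], [0, 0, 0, 0, 0, 0, 0.5], [0, 0, 0, 0, 0, 0, 0.6], [0, 0, 0, 0, 0, 0, 0.7], [0, 0, 0, 0, 0, 0, 0.75]],
])

```text
t: 7.33
eef_pos: [0.5607, -0.0026, 0.0864]
tcp_rot: [180.0, -0.0, -11.2]
force: [-0.6, -0.3, -0.2]
opening: 0.876
```

Run:
```python
from fit import *
im,d,c=grab("scene"); save("s6.png",im[150:290,220:360],4)
s=robot.state();print(s["t"],s["eef_pos"],s["tcp_rot"],s["opening"],s["force"])
```

```text
7.3833 [ 0.56062455 -0.00270693  0.08637828] [ 1.79971204e+02  1.94081727e-04 -1.11720038e+01] 0.8733227175421712 [ 0.31247969 -0.61994035  0.37459039]
```

View pics/s6.png

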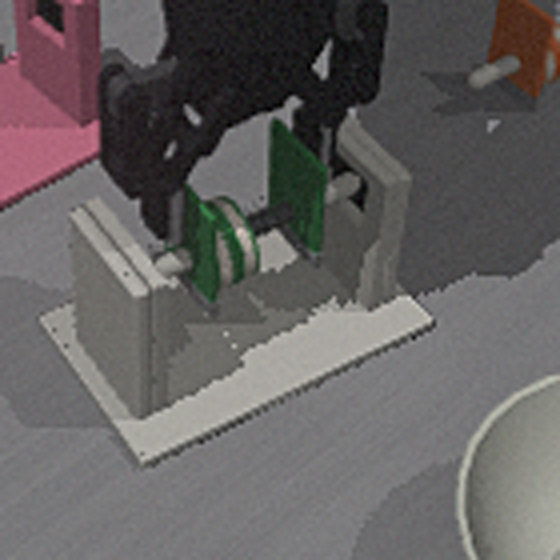

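The view shows the spindle extended, with the +y pin at (345,187) inside the pocket and the -y pin behind the near cheek. The fingers are clear of the plates. Next I retract straight up.

arm_command([
  [[0, 0, -6, 0, 0, 0, 0.75], [0, 0, -12, 0, 0, 0, 0.75], [0, 0, -15, 0, 0, 0, 0.75], [0, 0, -20, 0, 0, 0, 0.75], [0, 0, -30, 0, 0, 0, 0.75]],
])

```text
t: 7.8
eef_pos: [0.5594, -0.0027, 0.1695]
tcp_rot: [180.0, 0.2, -11.2]
force: [1.2, -0.7, 0.7]
opening: 0.875
```

arm_command([
  [[0, 0, -35, 0, 0, 0, 0.75], [0, 0, -35, 0, 0, 0, 0.75], [-35, 0, -15, 0, 0, 0, 0.75], [-40, 0, 0, 0, 0, 0, 0.75], [-40, 0, 0, 0, 0, 0, 0.75]],
])

```text
t: 8.22
eef_pos: [0.4476, 0.0198, 0.2566]
tcp_rot: [-180.0, -0.2, -11.2]
force: [-0.1, 0.6, 0.4]
opening: 0.875
```

arm_command([
  [[-35, 0, 0, 0, 0, 0, 0.75], [-15, 0, 0, 0, 0, 0, 0.75], [0, 0, 0, 0, 0, 0, 0.75], [0, 0, 0, 0, 0, 0, 0.75]],
])

```text
t: 8.55
eef_pos: [0.3991, 0.0296, 0.2556]
tcp_rot: [-180.0, -0.2, -11.2]
force: [1.0, 0.2, 0.4]
opening: 0.872
```

Run:
```python
from fit import *
yaw=np.radians(-11.2); R=np.array([[np.cos(yaw),-np.sin(yaw),0],[np.sin(yaw),np.cos(yaw),0],[0,0,1]])
ims=[]
for n,o in(("scene",[.5571,-.0014,0]),("top",[.558,0,0])):
    im,d,c=grab(n); W=cloud(d,c); h=cv2.cvtColor(im,cv2.COLOR_RGB2HSV)
    ims.append(im[150:290,220:360] if n=="scene" else im[100:240,175:315])
    L=(W-o)@R; v=h[...,2].astype(int)
    g=(h[...,0]>40)&(h[...,0]<85)&(h[...,1]>100)&(abs(L[...,0])<.05)&(abs(L[...,1])<.06)&(L[...,2]>.02)
    print(n,"green",g.sum(),np.round(np.percentile(L[g],[2,50,98],axis=0)*1000,1).tolist())
    for a,b in((.037,.061),(-.061,-.037)):
        m=(L[...,1]>a)&(L[...,1]<b)&(L[...,2]>.05)&(L[...,2]<.09)&(abs(L[...,0])<.02)&(h[...,1]<60)&(v>70); Q=L[m]
        if len(Q)>6:
            r=least_squares(lambda p:np.hypot(Q[:,0]-p[0],Q[:,2]-p[1])-.006,[0,.07],loss="soft_l1",f_scale=.001); print(len(Q),"pin xz",np.round(r.x*1000,1))
save("s7.png",np.hstack(ims),2.8)
s=robot.state();print(s["t"],s["eef_pos"],s["force"])
```

```text
scene green 300 [[-14.7, -32.8, 64.3], [10.1, 28.5, 95.4], [24.4, 32.4, 120.6]]
30 pin xz [ 9.8 83.6]
32 pin xz [ 8.  80.8]
top green 9 [[13.6, 28.4, 118.6], [17.1, 30.1, 121.5], [21.6, 31.7, 121.9]]
8.65 [0.4003989  0.0294184  0.25531011] [ 0.24030273 -0.39930929  0.11012632]
```

View pics/s7.png

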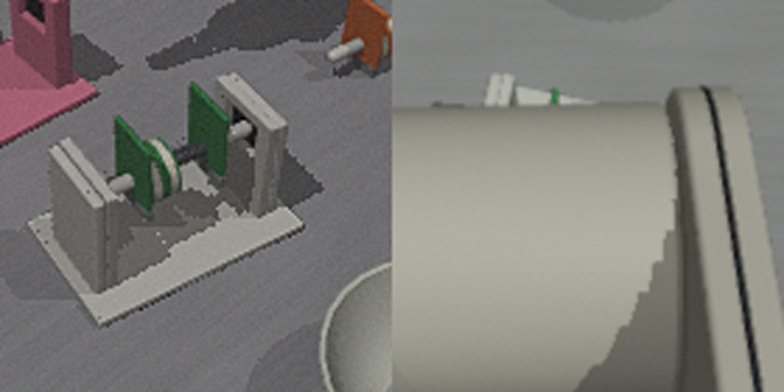

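Left: the roll hangs between the cheeks, with the +y pin going into the dark pocket (240,130) and the -y pin into the near cheek (115,185). The plates span about 65-66 mm, which is the seated length. One more fit checks that it is level and at rest before I hand in.

Run:
```python
from fit import *
yaw=np.radians(-11.2); R=np.array([[np.cos(yaw),-np.sin(yaw),0],[np.sin(yaw),np.cos(yaw),0],[0,0,1]])
Q=[]
for k in range(4):
    im,d,c=grab("scene"); W=cloud(d,c); h=cv2.cvtColor(im,cv2.COLOR_RGB2HSV); L=((W-[.5571,-.0014,0])@R)
    m=(abs(L[...,1])<.057)&(L[...,2]>.035)&(L[...,2]<.13)&(abs(L[...,0])<.04)
    P=L[m]
    def f(p):   # x,y,z, pitch about spindle, roll about x, yaw
        from scipy.spatial.transform import Rotation as T
        q=(P-p[:3])@T.from_euler("yxz",p[3:]).as_matrix()
        return np.minimum(roll(q+[0,-.002,0],.004),cyl(q+[0,-.002,0],.022,-.03,-.008))
    r=least_squares(f,[0,0,.072,0,0,0],loss="soft_l1",f_scale=.001,x_scale=[.01]*3+[.1]*3)
    print(len(P),np.round(r.x[:3]*1000,1),np.round(np.degrees(r.x[3:]),1),np.round(np.median(abs(r.fun))*1000,2))
print(robot.state()["t"])
```

```text
995 [ 1.8  2.  73.9] [ 0.1  1.9 -0. ] 0.53
997 [ 1.6  2.  74.1] [ 0.8  1.9 -0.1] 0.53
995 [ 1.7  2.  74. ] [0.6 1.7 0. ] 0.54
994 [ 1.6  2.  74. ] [ 0.2  1.8 -0.1] 0.51
8.85
```

```bash
python3 -c "
from station import robot
print(robot.sign_off())"
```

```text
the job is handed in; nothing more can be done
None
```

The green roll is in the white dispenser, sprung out with its pins in the cheek pockets, and I handed the job in at about 8.9 s. I squeezed it to the stop by its plates, lowered it between the cheeks, opened the gripper gently, then lifted clear and moved back. The orange roll and the pink look-alike were not touched.

**Last checks:**
- **Seating:** the plates span about 65–66 mm, the seated length. The picture shows the +y pin in its pocket. The -y pocket is hidden behind the near cheek, so I inferred that end from the span.
- **Position:** four fits over 0.2 s agreed. The axis is at about z = 74 mm, 1.7 mm off the pocket middle in x, with about 1.8° of tilt.
- **Clear of robot:** the wrist force was about zero after the gripper let go.

**Checks that disagreed:**
- **Spindle height:** it hangs mid-pocket, apparently held by friction, rather than resting on the pocket floor, which would put the axis at about 65 mm.
- **Pin-only fit:** a rough fit to the pins alone, probably thrown off by neighbouring surfaces, gave z of about 81–84 mm. Either height is within the pocket.
- **Centring along y:** the fits gave a 2 mm offset, while the plate span looked symmetrical.
- **Force while gripping:** the wrist force rose to about 25 N as the closing pads pushed the roll into the table. I eased it by raising the arm 8 mm.

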